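# Bolt the panel fixture shut

## Task

Bolt the holding fixture shut: lift the ball handle of its steel barrel bolt out of the notch it lies in, slide the bolt into the keeper, and let the handle down into the other notch so that it lies fully down and stays there. Do not force the handle against the notched plates, let go of it at the end, and leave the other tools on the bench where they are.

Things in the scene. Friction and masses are not known exactly. Their poses are not given: they have to be found in the camera images.
- rig: Fixture fixed to the bench: base plate 84 x 375 mm, 6 thick, with the barrel bolt. Origin at bench height under the bolt's axis; x away from the handle, y along the bolt towards the keeper, z up. In mm in this frame: bolt axis at x 0, z 44; guide brackets at y -90 to -65 and 67 to 92 (x -16 to 16, tops z 60), rod play 1 mm. More than 20 N of bolt on fixture (plates included) bends it.
- first_notch (a point): Point on the bolt's axis level with the notch the handle starts in (fixture y -25). That notch is in a 4 mm plate on edge, fixture x -28 to -24, y -66 to 16, top z 51 mm. Both notches are 11 mm wide, open at the top, floor at z 40; the handle lies level in them.
- search_mid (a point): Point on the bolt's axis, 61 mm beyond first_notch: middle of the zone of the other notch, which lies up to 14 mm either way (47 to 75 mm of bolt travel), unmeasured: find it by eye or feel. It is in a hand-clamped 4 mm plate on edge, 83 mm long, fixture x -35 to -31, top z 53.5. On the plates' tops the stem rides 23-26 degrees up, ball centre at z 68-70, x -55.
- keeper_mouth (a point): Centre of the keeper's 19 mm square hole at its mouth, on the bolt's axis (fixture y 108). The keeper is a grey block, 85 mm long along y, 37 wide, top z 61.5 mm. From it a grey holding arm, with a lamp ring on a wooden block, lies on the side away from the handle (fixture x 18 to 225, below z 72).
- bolt: Loose steel rod 14 mm thick, 264 long, round ends, with a handle: 8 mm stem at right angles and a ball. 0.3-0.5 kg. Origin on the axis where the stem starts; y to the nose (122 mm ahead), stem along -x. Slides along y, turns freely about y: the handle swings up towards the rod and, when not held by fingers, falls by its own weight, also into a notch it is over.
- knob (a point): Centre of the 24 mm steel ball at the end of the handle, 60 mm from the rod's axis. Level in a notch, on the robot's side, it is 44 mm above the bench; at the start it is in the first notch.
- hammer: Bystander, to be left alone: panel hammer lying on its side, about 250-300 mm long. Origin at or near its underside.
- file: Bystander, to be left alone: slim hand tool with a wooden handle, about 200 mm long, lying down. Origin at or near its underside.
- heel_dolly: Bystander, to be left alone: steel panel-beating dolly, rounded block 75 x 55 x 34 mm, standing near the rear end of the bolt on the robot's side. Origin at or near its underside.
- toe_dolly: Bystander, to be left alone: dark steel dolly, 100 x 46 x 30 mm, near the keeper on the robot's side. Origin at or near its underside.
- tin: Bystander, to be left alone: small aluminium bowl, 72 mm across, 50 mm high, beyond the rear end of the bolt. Origin at or near its underside.
- flask: Bystander, to be left alone: green drinking flask, 66 mm across, 200 mm tall, standing. Origin at or near its underside.
- lamp_ring: Bystander, to be left alone: loose aluminium lamp ring, 124 mm across, 30 mm high. Origin at or near its underside.

How it is judged:
By the outcome, as a careful person would: the job done as asked, in the order asked, and still so for the second after the job is handed in, with the robot touching nothing.
It also fails if it takes over 58 s, if anything falls off the work surface, if the arm or the gripper's body presses on something with over 40 N, if the wrist force passes 120 N, or if a joint passes its speed limit or range.

## Robot

A 6-joint arm with a two-finger parallel gripper is mounted at the origin on the work surface. World frame = base frame: x ahead of the robot, y to its left, z up, the work surface at z = 0. Lengths are in m, angles in rad, forces in N, time in s.
With the tool pointing down it reaches from about 0.4 to 0.825 m from the base axis. Payload 7 kg.
Tool frame: the origin (TCP) lies at the very end of the fingers, on their centre line; the grasp point (between the pads) lies 19 mm behind it; z points along the fingers, y is the direction in which the jaws open and shut (so a half turn about z gives the same grasp; the last joint's range is limited). The gripper opens to 85 mm and grips with 20 to 120 N. Pads are 22 mm wide; open, the fingers measure 114 mm over their backs; the gripper's body (76 mm by 85 mm) begins 54 mm behind the grasp point. The pads swing forward as they close: fully open they stand 13 mm farther back than shut.
Start: joints at [1.533, 0.359, 0.012, 0, -1.224, -0.288], TCP at [0.216, 0.639, 0.231] pointing down, gripper open.
Joint ranges: [-3.07, 3.07], [-1.43, 2.12], [-1.02, 1.25], [-3.03, 1.67], [-3.05, -0], [-3.03, 3.03]. Speed limits (rad/s): [2.39, 2.39, 3.01, 3.14, 3.14, 3.14].

## Interface

Orientations are given as a unit quaternion [w, x, y, z].
In Python, from plant import r, eyes gives the robot as it stands.
- The arm moves only by the tool move_arm, never from a script. Its argument "deltas" is text: rows parted by semicolons, each of 7 numbers parted by spaces: the shift along the tool's x, y, z in m, then the turn, a rotation vector about the tool's x, y, z in rad, then the finger opening in m, from 0 to 0.0854. In form: tx ty tz ax ay az claw; .... A call has 1 to 10 rows; each row shifts and turns the commanded pose from where the row before left it, along the tool's axes as they then stand; what a row does not reach is not made up. A row lasts 1/8 s, in which the tool goes at most 62.5 mm and 10.7 degrees, less where a joint would pass 70% of its speed; a pose out of reach is approached as far as the arm can. A call is refused whole if a number of a shift passes 0.0625 or a number of a turn 0.188, either way. A call with a gripper value outside its range is refused whole. The fingers move at their own pace and stop on an object; "grip_force" is the grip in N (left out, the last holds). Time passes only in rows, so rows that do not move let the fingers close. It gives the time, the measured TCP pose, the force and the opening at its end, in the units of the state.
- r.state(): the state, without advancing time (a new reading comes with each control period).
- eyes.grab_frame(name): name is "scene" or "top" or "wrist"; returns a dict with "frame" (400x640x3 uint8, red, green, blue), "fovy" (degrees; the focal length in pixels is half the picture's height over the tangent of half this angle, whatever the lens; pixels are square), "cx", "cy" (the principal point, pixels), "R" (3x3) and "t" (3): a world point X has camera coordinates R X + t. Camera axes: x right, y down, z forward; pixel columns grow to the right and rows downward; lengths in m; the calibration is good to about 2 mm. A picture is of the moment at which its call begins. There is no depth.
- r.job_done(): hands the job in, once; it reports no verdict.
The state is a dict: "time": time; "qpos": joint angles; "qd": joint speeds; "joint_efforts": joint torques, N m; "eef_pos": TCP position; "orientation": TCP orientation; "contact_force": force on the tool from outside, world axes, zero at the start; "moment": the same for the moment, N m; "width": finger opening in m.
Only numpy, scipy, OpenCV 4.12 (cv2) and the standard library are available. Lean on these libraries where they do the work, as an engineer would, in place of code of your own. Each camera call takes 0.05 s, during which the arm holds its last target.

## Working session

There is one attempt and no reset: what is moved stays moved. The work goes in short steps, Python scripts to look and compute and a tool call to move; the robot and the scene stay as the last step left them, time stands still between calls to the robot, and variables do not carry over. Pictures are saved under pics/ and viewed, and the job is handed in when it is done.

Besides the shell and the picture viewer there is one more tool, called by a JSON object that holds its "name" and its "arguments", one argument or row to a line. move_arm: Moves the arm, as the interface text tells. Its arguments: {"type":"object","properties":{"deltas":{"type":"string"},"grip_force":{"type":"number"}},"required":["deltas"]}

```bash
mkdir -p pics; ls
cat > h.py <<'E'
import numpy as np, cv2
from plant import r, eyes
def grab(n,tag):
    d=eyes.grab_frame(n); cv2.imwrite(f'pics/{tag}.png',d['frame'][:,:,::-1]); 
    np.savez(f'pics/{tag}.npz',**{k:d[k] for k in ('frame','fovy','cx','cy','R','t')}); return d
def load(tag): return dict(np.load(f'pics/{tag}.npz'))
def ray(d,u,v):
    f=200/np.tan(np.radians(d['fovy'])/2); R=np.array(d['R']);t=np.array(d['t'])
    c=-R.T@t; w=R.T@np.array([(u-d['cx'])/f,(v-d['cy'])/f,1]); return c,w
def onz(d,u,v,z):
    c,w=ray(d,u,v); return c+w*(z-c[2])/w[2]
def proj(d,X):
    f=200/np.tan(np.radians(d['fovy'])/2); p=np.array(d['R'])@np.array(X)+np.array(d['t'])
    return np.array([d['cx']+f*p[0]/p[2],d['cy']+f*p[1]/p[2]])
E
python3 - <<'E'
from h import *
for n in ('scene','top','wrist'):
    d=grab(n,n+'0'); print(n,d['fovy'],-np.array(d['R']).T@d['t'])
print(r.state())
E
```

```text
pics
scene 49.142922652724366 [1.33833739 0.33655301 0.89948927]
top 50.66487267895503 [0.4406284  0.00314064 1.22593753]
wrist 64.16125481461367 [0.29565257 0.61177133 0.37244649]
{'time': 0.15, 'qpos': array([ 1.53310580e+00,  3.59221818e-01,  1.12518953e-02, -2.39520241e-04,
       -1.22407417e+00, -2.88073824e-01]), 'qd': array([-0.00027609, -0.00225159,  0.00355099,  0.00018527,  0.00136529,
       -0.00082667]), 'joint_efforts': array([-8.01334158e-05, -5.83875990e+01,  2.93648833e+01,  6.94048360e+00,
       -4.27493171e-03, -4.01262042e-06]), 'eef_pos': array([0.2159531 , 0.63913999, 0.23057438]), 'orientation': array([ 6.33060268e-04,  9.86757190e-01, -1.62203100e-01, -3.38257117e-05]), 'contact_force': array([-0.40210303,  0.00184776,  0.05272918]), 'moment': array([ 0.02690763, -0.01909807,  0.03481302]), 'width': 0.08552102784280563}
```

View pics/scene0.png

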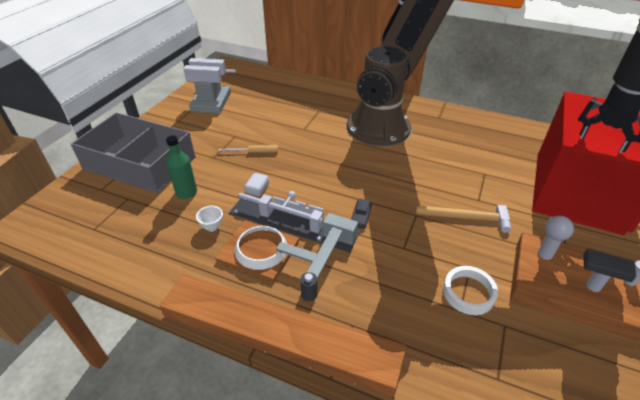

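View pics/top0.png

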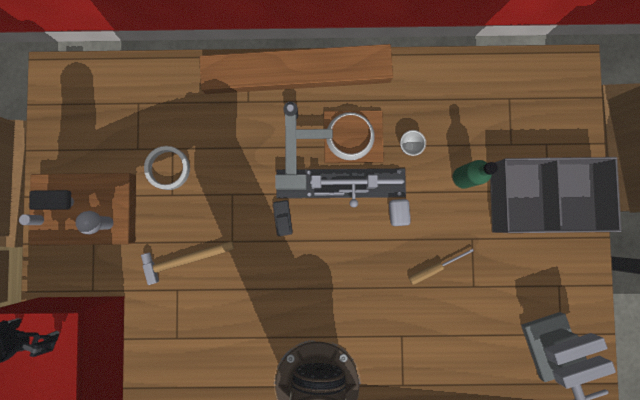

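View pics/wrist0.png

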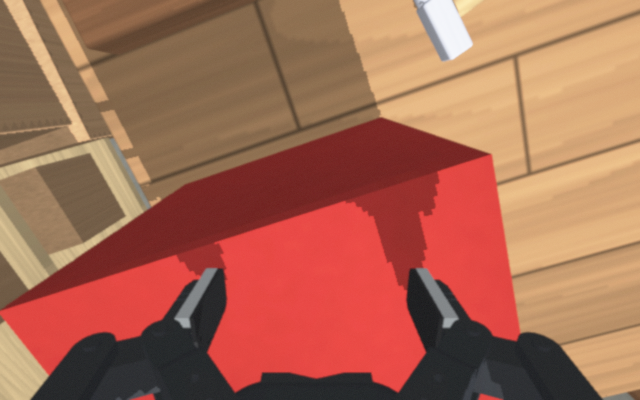

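The top view has the fixture at about (340,185): bolt along the rows, keeper on the left at (290,182), knob at (354,204). The toe dolly is at (283,217), the heel dolly at (400,212) and the tin at (413,143). I'll zoom in next.

Run:
```python
from h import *
for n,(a,b,c,e) in {'top':(265,160,155,90),'scene':(220,165,160,100)}.items():
    d=load(n+'0'); im=d['frame'][b:b+e,a:a+c,::-1]
    cv2.imwrite(f'pics/z{n}.png',cv2.resize(im,None,fx=5,fy=5,interpolation=cv2.INTER_CUBIC))
d=load('top0')
for u,v,z in [(354,204,.044),(312,184,.044),(402,181,.044),(290,182,.06)]: print(onz(d,u,v,z))
```

```text
[ 0.5022209 -0.1105073  0.044    ]
[0.55985587 0.00645167 0.044     ]
[ 0.56532395 -0.2463693   0.044     ]
[0.56453411 0.06734852 0.06      ]
```

View pics/ztop.png

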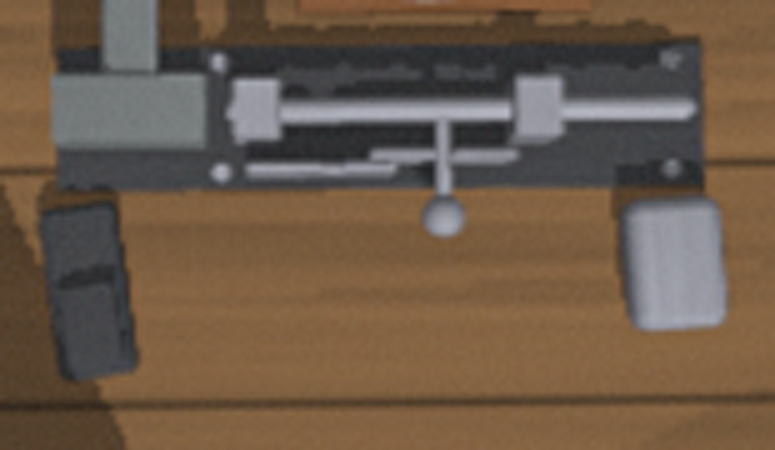

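View pics/zscene.png

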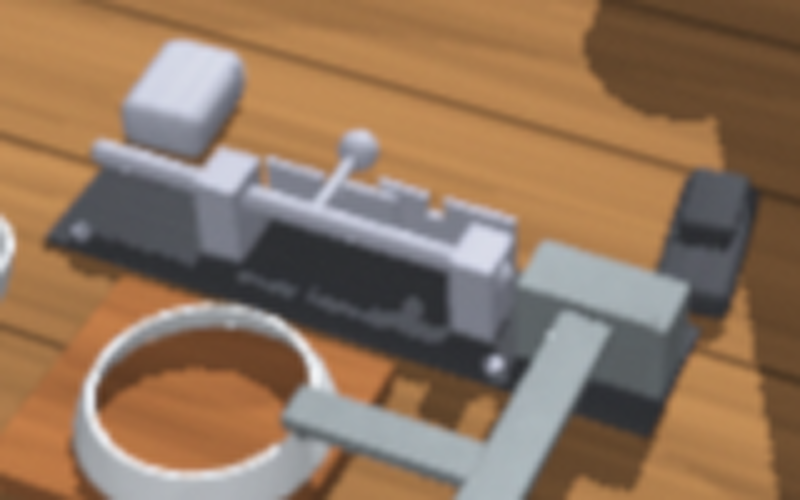

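{"name": "move_arm", "arguments": {
  "deltas": "0 0 0 0 0 -0.163 0.085; 0 0 0 0 0 -0.163 0.085; 0.05 0.035 0 0 0 0 0.085; 0.05 0.035 0 0 0 0 0.085; 0.05 0.035 0 0 0 0 0.085; 0.05 0.035 0 0 0 0 0.085; 0.004 0.058 0 0 0 0 0.06; 0.004 0.058 0 0 0 0 0.06"
}}

```text
time: 1.15
eef_pos: [0.4245, 0.3814, 0.2304]
orientation: [0.001, 1.0, -0.0, -0.0]
contact_force: [0.0, 0.1, 0.5]
width: 0.06
```

{"name": "move_arm", "arguments": {
  "deltas": "0.004 0.058 0 0 0 0 0.06; 0.004 0.058 0 0 0 0 0.06; 0.004 0.058 0.01 0 0 0 0.06; 0.004 0.058 0.02 0 0 0 0.06; 0.004 0.058 0.02 0 0 0 0.06; 0.003 0.058 0.02 0 0 0 0.06; 0 0.058 0.02 0 0 0 0.06; 0 0.058 0.01 0 0 0 0.06; 0 0 0 0 0 0 0.06"
}}

```text
time: 2.28
eef_pos: [0.4457, -0.0839, 0.1301]
orientation: [0.0, 1.0, -0.003, -0.001]
contact_force: [0.7, 0.4, 0.7]
width: 0.0603
```

Run:
```python
from h import *
d=grab('wrist','w1'); print(-d['R'].T@d['t']); s=r.state(); print(s['eef_pos'],s['orientation'],s['qpos'],s['contact_force'],s['width'])
```

```text
[ 0.53014868 -0.08488016  0.2719137 ]
[ 0.44646974 -0.08239031  0.13075903] [ 1.46430377e-04  9.99997651e-01 -2.05708295e-03 -6.67268590e-04] [ 2.53623557e-01  8.91024735e-02 -5.97673600e-01 -6.99720541e-05
 -8.85385474e-01  1.31310293e+00] [ 0.13676176  0.24240315 -0.55976843] 0.0593461738043823
```

View pics/w1.png

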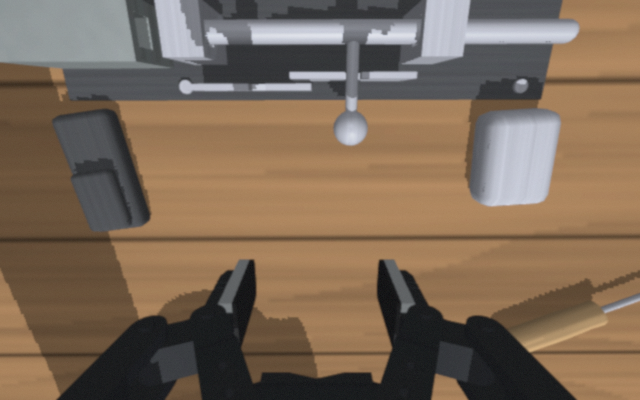

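Wrist view: knob at (350,127), stem along column 351, first plate at row 75, clamped plate at row 87 (columns ~190–312). The dark gap near (250,87) may be the second notch, so I'll zoom there.

Run:
```python
from h import *
d=load('w1'); im=d['frame'][0:150,170:430,::-1]
cv2.imwrite('pics/w1z.png',cv2.resize(im,None,fx=3,fy=3,interpolation=cv2.INTER_CUBIC))
d=load('scene0'); im=d['frame'][185:230,265:345,::-1]
cv2.imwrite('pics/s0z.png',cv2.resize(im,None,fx=10,fy=10,interpolation=cv2.INTER_CUBIC))
```

```text
(no output)
```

View pics/w1z.png

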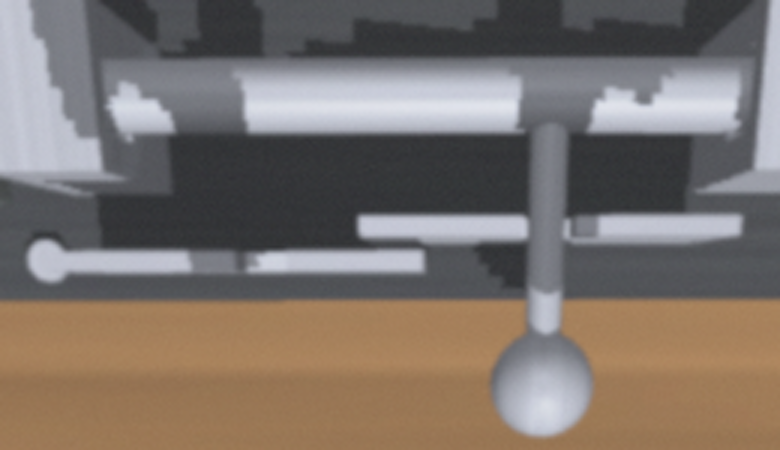

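View pics/s0z.png

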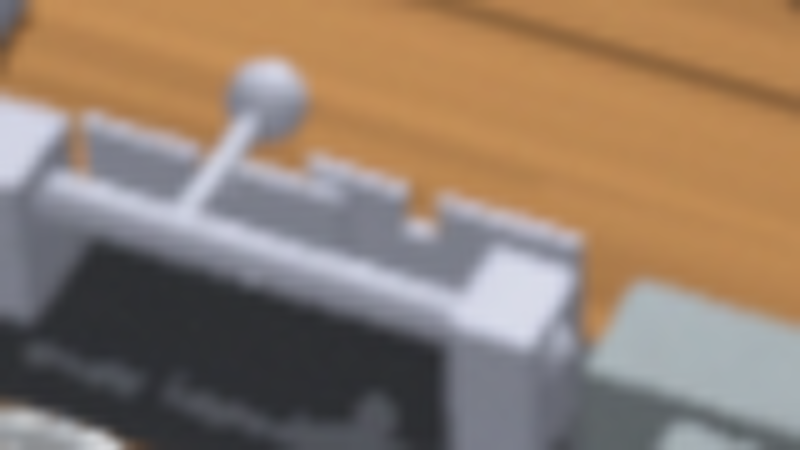

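Run:
```python
from h import *
d=load('w1'); 
# knob circle (zoom/3+offset; cubic resize: u=(x+.5)/3-.5+170)
Z=lambda x,y:((x+.5)/3-.5+170,(y+.5)/3-.5)
w=lambda x,y,z:onz(d,*Z(x,y),z)
k=w(542,384,.044);print('knob',k)
print('stem root/end',w(549,140,.045),w(544,325,.047))
print('rod y edges -> axis', w(300,96,.050),w(150,96,.05),w(700,96,.05))
for x in(190,235,246,425,68):print('clamp plate',x,w(x,254,.0535))
for x in(190,235,246):print('at floor',x,w(x,262,.040))
for x in(358,742,527,568):print('plate1',x,w(x,218,.051))
s=load('scene0'); S=lambda x,y:((x+.5)/10-.5+265,(y+.5)/10-.5+185)
t=load('top0')
for n,x,y in[('notchL',408,188),('notchR',440,195),('plate R end',582,238),('plate L end',315,155),('p1 left',88,115)]:
    print(n,onz(s,*S(x,y),.0535))
print('knob scene',onz(s,*S(266,98),.044),'knob top',onz(t,354,203.3,.044))
# triangulate knob scene+wrist+top
def tri(obs):
    A=np.zeros((3,3));b=np.zeros(3)
    for d_,u,v in obs:
        c,q=ray(d_,u,v);q/=np.linalg.norm(q);P=np.eye(3)-np.outer(q,q);A+=P;b+=P@c
    return np.linalg.solve(A,b)
print('tri',tri([(d,*Z(542,384)),(s,*S(266,98))]))
```

```text
knob [ 0.50721621 -0.10878295  0.044     ]
stem root/end [ 0.55832887 -0.10868013  0.045     ] [ 0.52049131 -0.10853804  0.047     ]
rod y edges -> axis [ 0.56621618 -0.05649304  0.05      ] [ 0.56640078 -0.02553623  0.05      ] [ 0.56572373 -0.13907568  0.05      ]
clamp plate 190 [ 0.53575622 -0.03182968  0.0535    ]
clamp plate 235 [ 0.53569796 -0.04143627  0.0535    ]
clamp plate 246 [ 0.53568372 -0.04378464  0.0535    ]
clamp plate 425 [ 0.53545193 -0.08200428  0.0535    ]
clamp plate 68 [ 0.53591415 -0.0057883   0.0535    ]
at floor 190 [ 0.5344019  -0.02839392  0.04      ]
at floor 235 [ 0.53433982 -0.03862069  0.04      ]
at floor 246 [ 0.53432465 -0.04112067  0.04      ]
plate1 358 [ 0.54279247 -0.06774646  0.051     ]
plate1 742 [ 0.54229713 -0.14974798  0.051     ]
plate1 527 [ 0.5425745  -0.10383014  0.051     ]
plate1 568 [ 0.54252162 -0.11258548  0.051     ]
notchL [ 0.53429682 -0.04925502  0.0535    ]
notchR [ 0.53336247 -0.03982971  0.0535    ]
plate R end [0.53364732 0.00347733 0.0535    ]
plate L end [ 0.53230266 -0.07906282  0.0535    ]
p1 left [ 0.54268425 -0.14580815  0.0535    ]
knob scene [ 0.5069484  -0.10717342  0.044     ] knob top [ 0.50418368 -0.11054178  0.044     ]
tri [ 0.50684303 -0.10811544  0.04358655]
```

Both views agree on the knob at about (0.507, -0.1085, 0.044). In the scene view the notch in the clamped plate lies between pixels (305.8,203.8) and (309,204.5), which is about 62 mm of travel. I'll hover over the knob and look again.

{"name": "move_arm", "arguments": {
  "deltas": "0.03 0.013 0.02 0 0 0 0.05; 0.0305 0.013 0.02 0 0 0 0.05; 0 0 0 0 0 0 0.05; 0 0 0 0 0 0 0.05"
}}

```text
time: 2.82
eef_pos: [0.5076, -0.1056, 0.0913]
orientation: [0.0, 1.0, 0.001, -0.0]
contact_force: [-0.2, -0.5, 0.1]
width: 0.0501
```

Run:
```python
from h import *
d=grab('wrist','w2'); print(-d['R'].T@d['t']); s=r.state(); print(s['eef_pos'],s['orientation'],s['contact_force'],s['width'])
im=d['frame'][:,:,::-1]
cv2.imwrite('pics/w2z.png',cv2.resize(im[60:260,170:430],None,fx=3,fy=3,interpolation=cv2.INTER_CUBIC))
```

```text
[ 0.59172871 -0.10601079  0.23324578]
[ 0.50755198 -0.10555495  0.09172898] [-5.64343554e-05  9.99999750e-01  6.88139550e-04  1.51797475e-04] [0.1700691  0.03003688 0.72230037] 0.049823803540859225
```

View pics/w2.png

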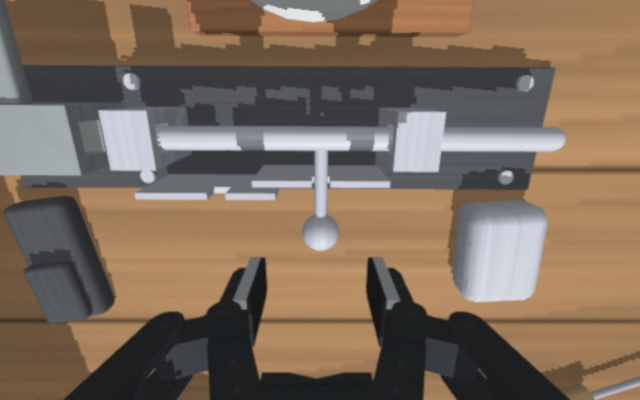

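View pics/w2z.png

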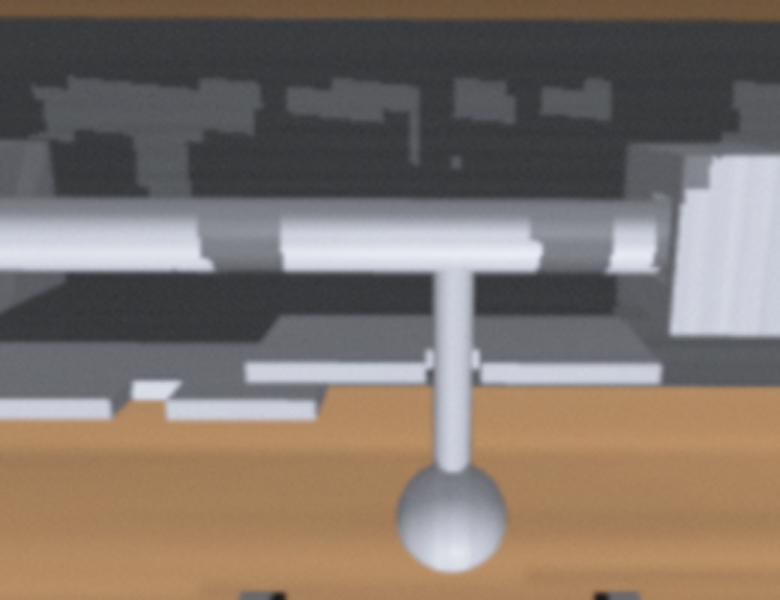

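The notch is clear here. In the zoom its top corners are at x=112 and 167 (row ~402), the first notch spans x=427 to 482 (row 365), and the ball is at (452,517).

Run:
```python
from h import *
d=load('w2')
w=lambda x,y,z:onz(d,(x+.5)/3-.5+170,(y+.5)/3-.5+60,z)
a,b=w(112,400,.0535),w(167,400,.0535);print('n2',a,b,(a+b)/2)
a2,b2=w(427,363,.051),w(482,363,.051);print('n1',a2,b2,(a2+b2)/2)
print('knob',w(452,517,.044),'stem',w(453,300,.048),w(454,450,.048))
print('travel',((a+b)-(a2+b2))/2, 'plate2 R end',w(317,400,.0535),'plate1 ends',w(246,363,.051),w(661,363,.051))
```

```text
n2 [ 0.53652946 -0.04182496  0.0535    ] [ 0.53653639 -0.0526198   0.0535    ] [ 0.53653292 -0.04722238  0.0535    ]
n1 [ 0.54339878 -0.1036473   0.051     ] [ 0.54340579 -0.11445036  0.051     ] [ 0.54340229 -0.10904883  0.051     ]
knob [ 0.5072747  -0.10882787  0.044     ] stem [ 0.55529969 -0.10873117  0.048     ] [ 0.52411846 -0.10910461  0.048     ]
travel [-0.00686936  0.06182645  0.0025    ] plate2 R end [ 0.53655527 -0.08206148  0.0535    ] plate1 ends [ 0.54337571 -0.06809701  0.051     ] [ 0.54342861 -0.14961105  0.051     ]
```

{"name": "move_arm", "arguments": {
  "deltas": "0 0.0025 0.02 0 0 0 0.05; 0 0 0.025 0 0 0 0.05; 0 0 0.02 0 0 0 0.04; 0 0 0 0 0 0 0.036; 0 0 0 0 0 0 0.034; 0 0 0 0 0 0 0.034",
  "grip_force": 20
}}

```text
time: 3.62
eef_pos: [0.5084, -0.1087, 0.0275]
orientation: [-0.0, 1.0, 0.0, 0.001]
contact_force: [-0.5, -0.5, -0.6]
width: 0.0341
```

Run:
```python
from h import *
d=grab('wrist','w3')
for i in range(3):
    s=r.state(); print(s['eef_pos'],s['contact_force'],s['width'])
im=d['frame'][:,:,::-1]
cv2.imwrite('pics/w3z.png',cv2.resize(im[140:340,190:450],None,fx=3,fy=3,interpolation=cv2.INTER_CUBIC))
```

```text
[ 0.50834252 -0.10877058  0.02736714] [ 0.59424114  0.19299012 -0.73431711] 0.034088624628274465
[ 0.50834252 -0.10877058  0.02736714] [ 0.59424114  0.19299012 -0.73431711] 0.034088624628274465
[ 0.50834252 -0.10877058  0.02736714] [ 0.59424114  0.19299012 -0.73431711] 0.034088624628274465
```

View pics/w3z.png

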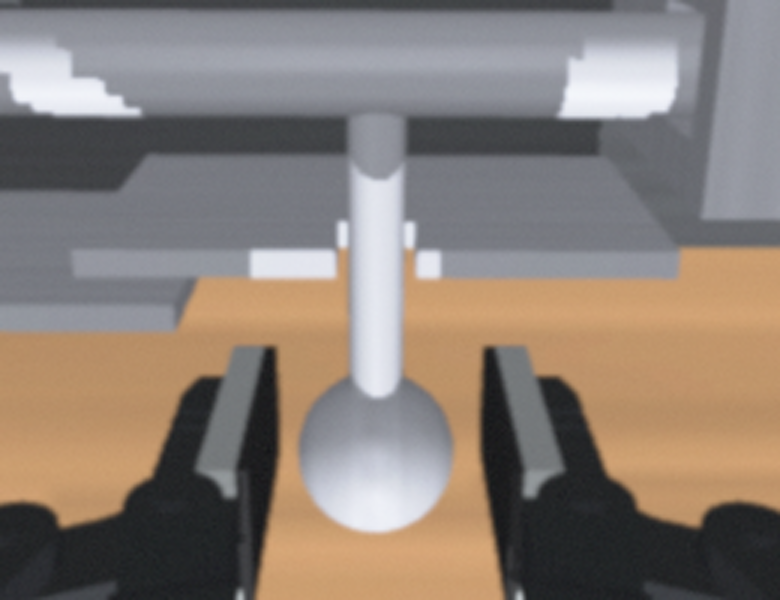

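The ball sits between the pads, about 0.5 mm left of centre (gaps 23 and 30 px in the zoom). I'll correct that and close gently.

{"name": "move_arm", "arguments": {
  "deltas": "0 -0.0005 0.002 0 0 0 0.03; 0 0 0 0 0 0 0.027; 0 0 0 0 0 0 0.025; 0 0 0 0 0 0 0.023; 0 0 0 0 0 0 0.02; 0 0 0 0 0 0 0.02",
  "grip_force": 20
}}

```text
time: 4.42
eef_pos: [0.5077, -0.1085, 0.0243]
orientation: [0.0, 1.0, 0.0, -0.0]
contact_force: [0.0, -0.4, 0.5]
width: 0.0221
```

{"name": "move_arm", "arguments": {
  "deltas": "0 0 0 0 0 0 0.02; 0 0 0 0 0 0 0.02"
}}

```text
time: 4.68
eef_pos: [0.5077, -0.1085, 0.0243]
orientation: [0.0, 1.0, 0.0, -0.0]
contact_force: [-0.0, 0.1, 0.4]
width: 0.0224
```

Run:
```python
from h import *
d=grab('wrist','w4')
s=r.state(); print(s['eef_pos'],s['contact_force'],s['width'])
im=d['frame'][:,:,::-1]
cv2.imwrite('pics/w4z.png',cv2.resize(im[140:340,190:450],None,fx=3,fy=3,interpolation=cv2.INTER_CUBIC))
```

```text
[ 0.50766914 -0.10852543  0.02431563] [-0.48075933 -0.52193083 -0.22063645] 0.02219587311430348
```

View pics/w4z.png

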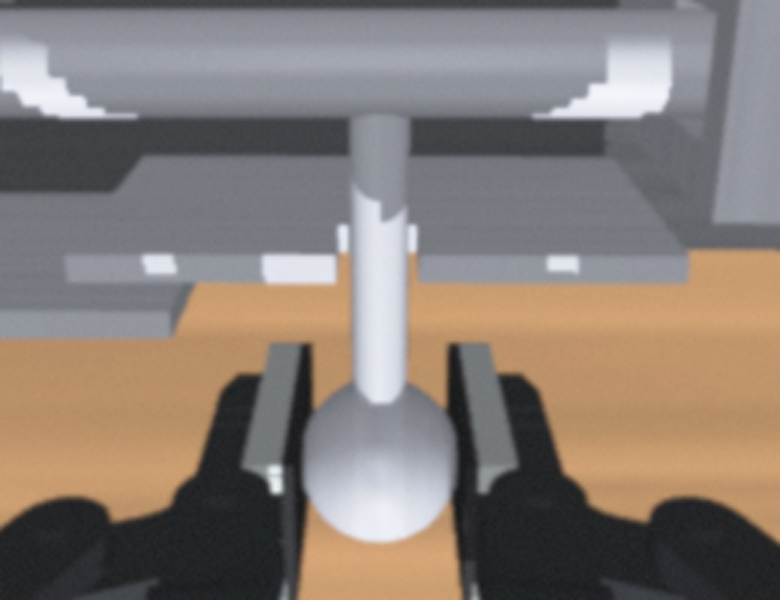

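Firmly held, with no side load. Now I lift along the 60 mm arc.

{"name": "move_arm", "arguments": {
  "deltas": "0.0002 0 -0.0032 0 0 0 0.02; 0.0001 0 -0.0031 0 0 0 0.02; 0.001 0 -0.0062 0 0 0 0.02"
}}

```text
time: 5.1
eef_pos: [0.5089, -0.1084, 0.0369]
orientation: [-0.0, 1.0, 0.0, -0.0]
contact_force: [1.0, 0.1, -2.7]
width: 0.0228
```

{"name": "move_arm", "arguments": {
  "deltas": "0.0016 0 -0.006 0 0 0 0.02; 0.0023 0 -0.0059 0 0 0 0.02; 0.0028 0 -0.0056 0 0 0 0.02; 0.0035 0 -0.0053 0 0 0 0.02; 0 0 0 0 0 0 0.02"
}}

```text
time: 5.72
eef_pos: [0.5191, -0.1085, 0.0599]
orientation: [-0.0, 1.0, 0.0, -0.0]
contact_force: [-1.1, 0.6, -1.7]
width: 0.0221
```

Run:
```python
from h import *
d=grab('wrist','w5')
s=r.state(); print(s['eef_pos'],s['contact_force'],s['width'])
```

```text
[ 0.51888055 -0.10847242  0.05957512] [-0.81572952  1.00109443 -0.37017439] 0.02276672532448939
```

View pics/w5.png

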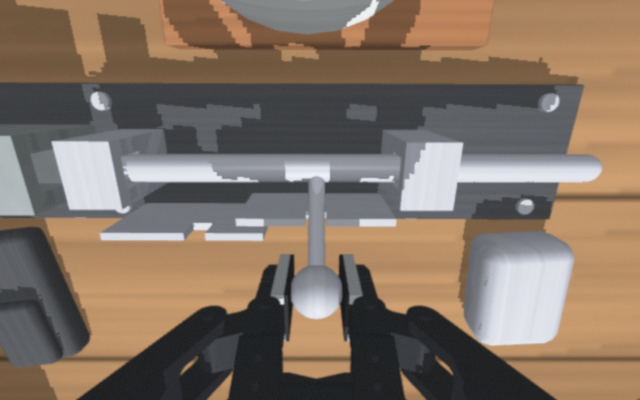

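The ball is up at about 36° and still centred at (316,290). Now I slide it 56 mm and check how the nose meets the keeper.

{"name": "move_arm", "arguments": {
  "deltas": "0 -0.006 0 0 0 0 0.02; 0 -0.01 0 0 0 0 0.02; 0 -0.008 0 0 0 0 0.02; 0 0 0 0 0 0 0.02"
}}

```text
time: 6.28
eef_pos: [0.5191, -0.0833, 0.0595]
orientation: [-0.0, 1.0, 0.001, -0.0]
contact_force: [-2.1, 3.4, -0.6]
width: 0.0221
```

{"name": "move_arm", "arguments": {
  "deltas": "0 -0.006 0 0 0 0 0.02; 0 -0.008 0 0 0 0 0.02; 0 -0.008 0 0 0 0 0.02; 0 -0.006 0 0 0 0 0.02; 0 -0.004 0 0 0 0 0.02; 0 0 0 0 0 0 0.02"
}}

```text
time: 7.02
eef_pos: [0.5193, -0.0518, 0.0596]
orientation: [-0.0, 1.0, 0.0, 0.0]
contact_force: [-1.5, 1.8, -0.7]
width: 0.022
```

Run:
```python
from h import *
d=grab('wrist','w6')
s=r.state(); print(s['eef_pos'],s['contact_force'],s['width'])
im=d['frame'][:,:,::-1]
cv2.imwrite('pics/w6z.png',cv2.resize(im[140:340,190:450],None,fx=3,fy=3,interpolation=cv2.INTER_CUBIC))
```

```text
[ 0.51930549 -0.05193605  0.05962242] [-1.5216313   3.02886529 -0.68670769] 0.022442162352751833
```

View pics/w6z.png

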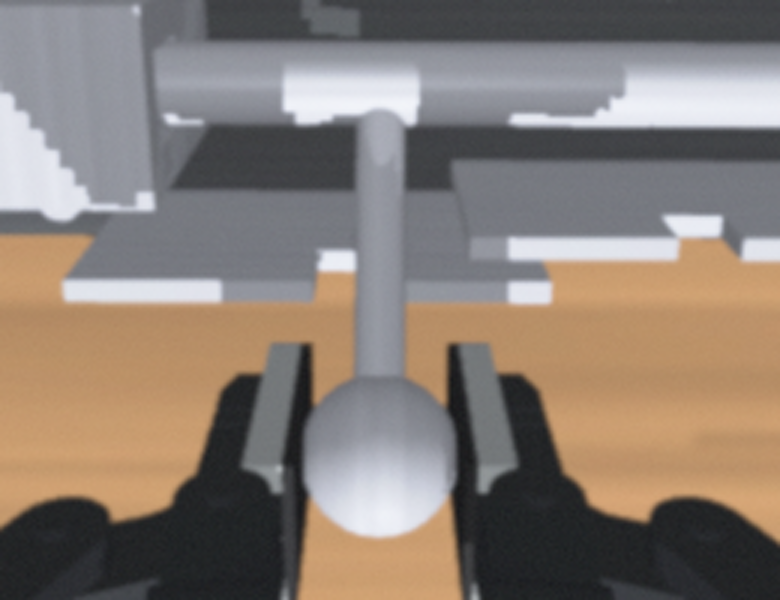

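Run:
```python
from h import *
d=load('w6')
w=lambda x,y,z:onz(d,(x+.5)/3-.5+190,(y+.5)/3-.5+140,z)
L=w(316,281,.0535)[1];R=w(551,281,.0535)[1];L2=w(64,281,.0535)[1];print(L,R,L2,'centre',L-.0055,R+.0348)
print('stem',w(381,300,.066),w(380,150,.05),'ball',w(380,457,.0786))
```

```text
-0.04166996616269082 -0.08138749800006745 0.0009283465784452952 centre -0.04716996616269082 -0.04658749800006745
stem [ 0.53903893 -0.05263877  0.066     ] [ 0.55867007 -0.05248204  0.05      ] ball [ 0.51906066 -0.0524849   0.0786    ]
```

Ball at y≈-0.0525, notch centre at -0.0471. I move 5.3 mm more, then lower to about 28°, still above the plate tops, and look.

{"name": "move_arm", "arguments": {
  "deltas": "0 -0.003 0 0 0 0 0.02; 0 -0.0023 0 0 0 0 0.02; -0.0023 0 0.0035 0 0 0 0.02; -0.0021 0 0.0036 0 0 0 0.02; 0 0 0 0 0 0 0.02"
}}

```text
time: 7.7
eef_pos: [0.5142, -0.0472, 0.0522]
orientation: [0.0, 1.0, 0.0, -0.0]
contact_force: [-3.7, -0.1, 3.5]
width: 0.0227
```

Run:
```python
from h import *
d=grab('wrist','w7')
s=r.state(); print(s['eef_pos'],s['contact_force'],s['width'])
im=d['frame'][:,:,::-1]
cv2.imwrite('pics/w7z.png',cv2.resize(im[180:300,220:420],None,fx=4,fy=4,interpolation=cv2.INTER_CUBIC))
```

```text
[ 0.51441586 -0.04723441  0.05236815] [-3.95743445 -1.42164242  2.27150639] 0.022481094740288837
```

View pics/w7z.png

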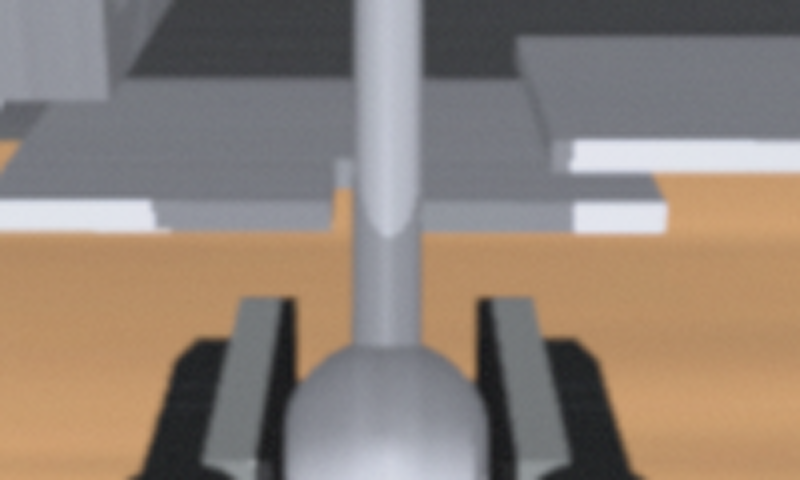

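Run:
```python
from h import *
d=load('w7')
w=lambda x,y,z:onz(d,(x+.5)/4-.5+220,(y+.5)/4-.5+180,z)
L=w(333,215,.0535)[1];R=w(667,215,.0535)[1];print(L,R,'centre',L-.0055,R+.0348)
for y,z in((40,.055),(215,.060),(300,.065)):print('stem',w(388,y,z))
```

```text
-0.04136079924449983 -0.08157524457643481 centre -0.046860799244499825 -0.04677524457643481
stem [ 0.55730976 -0.0479752   0.055     ]
stem [ 0.53785615 -0.0479707   0.06      ]
stem [ 0.5295937  -0.04796382  0.065     ]
```

The stem sits 1.1 mm short of the notch centre. I'll correct that, then lower in small steps while watching the force.

{"name": "move_arm", "arguments": {
  "deltas": "0 -0.0011 0 0 0 0 0.02; 0 0 0 0 0 0 0.02; -0.0018 0 0.0038 0 0 0 0.02; -0.0008 0 0.002 0 0 0 0.02; -0.0008 0 0.0019 0 0 0 0.02; 0 0 0 0 0 0 0.02"
}}

```text
time: 8.5
eef_pos: [0.5114, -0.046, 0.0446]
orientation: [0.0, 1.0, 0.0, -0.0]
contact_force: [-1.6, -2.2, 1.9]
width: 0.0226
```

The stem is already below riding height and the force is small, so it is in the notch. I continue down.

{"name": "move_arm", "arguments": {
  "deltas": "-0.0007 0 0.002 0 0 0 0.02; -0.0006 0 0.002 0 0 0 0.02; -0.001 0 0.0041 0 0 0 0.02; 0 0 0 0 0 0 0.02"
}}

```text
time: 9.0
eef_pos: [0.5092, -0.046, 0.0364]
orientation: [-0.0, 1.0, 0.0, 0.0]
contact_force: [-0.9, -1.3, 0.7]
width: 0.0221
```

{"name": "move_arm", "arguments": {
  "deltas": "-0.0007 0 0.0041 0 0 0 0.02; -0.0004 0 0.004 0 0 0 0.02; -0.0001 0 0.0015 0 0 0 0.02; 0 0 0 0 0 0 0.02"
}}

```text
time: 9.5
eef_pos: [0.508, -0.0461, 0.027]
orientation: [0.0, 1.0, 0.0, 0.0]
contact_force: [-0.1, -1.7, 1.3]
width: 0.0223
```

Run:
```python
from h import *
d=grab('wrist','w8')
s=r.state(); print(s['eef_pos'],s['contact_force'],s['width'])
im=d['frame'][:,:,::-1]
cv2.imwrite('pics/w8z.png',cv2.resize(im[140:340,190:450],None,fx=3,fy=3,interpolation=cv2.INTER_CUBIC))
```

```text
[ 0.50804891 -0.04607092  0.02708044] [-0.44720835 -0.63382895  0.605397  ] 0.022392160842912436
```

View pics/w8z.png

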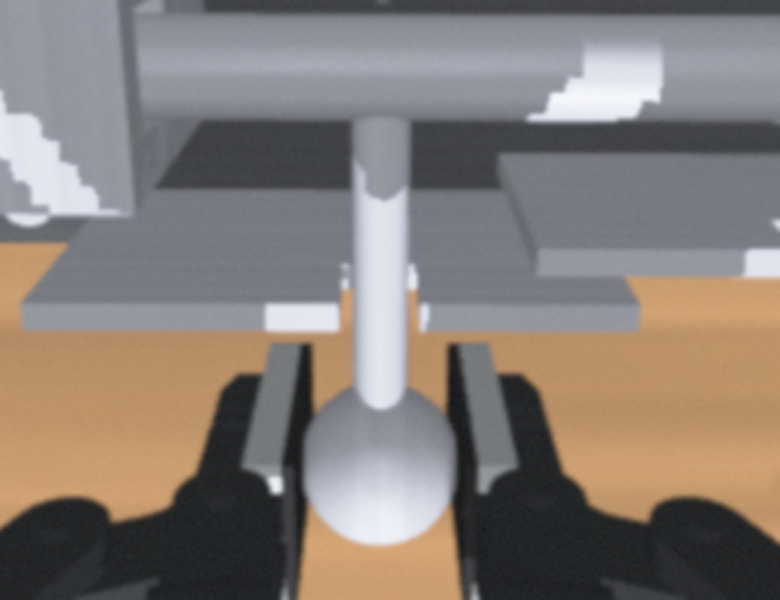

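The stem (355–408) is centred in the notch (341–420). I lower the last 2 mm, then open.

{"name": "move_arm", "arguments": {
  "deltas": "0 0 0.0015 0 0 0 0.02; 0 0 0.0008 0 0 0 0.02; 0 0 0 0 0 0 0.02; 0 0 0 0 0 0 0.026; 0 0 0 0 0 0 0.032; 0 0 0 0 0 0 0.045; 0 0 0 0 0 0 0.045; 0 0 0 0 0 0 0.045"
}}

```text
time: 10.55
eef_pos: [0.5079, -0.046, 0.0248]
orientation: [-0.0, 1.0, 0.0, 0.0]
contact_force: [0.0, -0.2, -0.2]
width: 0.045
```

Run:
```python
from h import *
d=grab('wrist','w9')
s=r.state(); print(s['eef_pos'],s['contact_force'],s['width'])
```

```text
[ 0.50791753 -0.04607591  0.02479549] [-0.27418312 -0.70854566  0.05379904] 0.04509760555042345
```

View pics/w9.png

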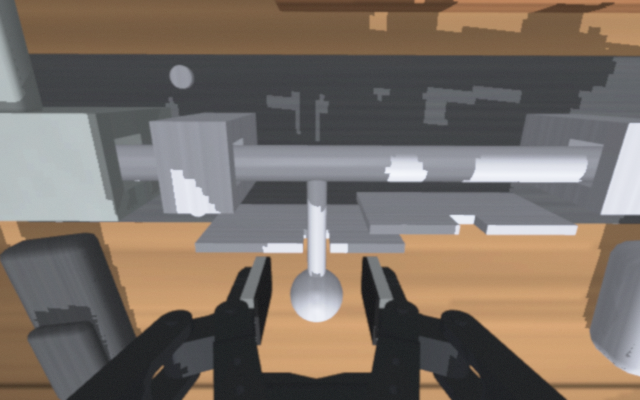

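The ball is free of both pads at (317,293) and the rod runs into the keeper at (125,160). I raise straight up, back away toward the robot, and check.

{"name": "move_arm", "arguments": {
  "deltas": "0 0 -0.01 0 0 0 0.045; 0 0 -0.025 0 0 0 0.045; 0 0 -0.03 0 0 0 0.045; -0.03 0 -0.04 0 0 0 0.045; -0.03 0 -0.03 0 0 0 0.045; -0.02 0 0 0 0 0 0.045; 0 0 0 0 0 0 0.045; 0 0 0 0 0 0 0.045"
}}

```text
time: 11.6
eef_pos: [0.4285, -0.046, 0.1603]
orientation: [-0.0, 1.0, 0.0, 0.0]
contact_force: [-0.4, -0.2, 0.8]
width: 0.0447
```

Run:
```python
from h import *
d=grab('wrist','wa'); s=grab('scene','sa'); t=grab('top','ta'); st=r.state(); print(st['eef_pos'],st['contact_force'],st['time'])
a=cv2.resize(s['frame'][165:265,220:380,::-1],(800,500),interpolation=cv2.INTER_CUBIC);cv2.imwrite('pics/saz.png',a)
# colour ball centre in wrist vs level-height
s0=load('scene0');t0=load('top0')
for n,x,y in(('s',s,s0),('t',t,t0)):
    df=np.abs(x['frame'].astype(int)-y['frame']).max(2)>40; vs,us=np.where(df); print(n,df.sum(),us.min(),us.max(),vs.min(),vs.max())
```

```text
[ 0.42834698 -0.04609665  0.15954063] [-0.21551914  0.92849565 -1.47671115] 11.75
s 41202 229 639 0 399
t 29063 0 403 49 399
```

View pics/saz.png

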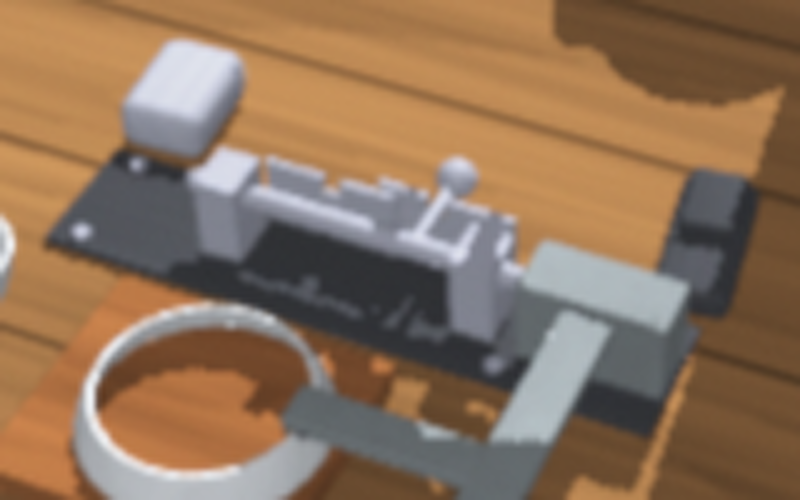

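View pics/wa.png

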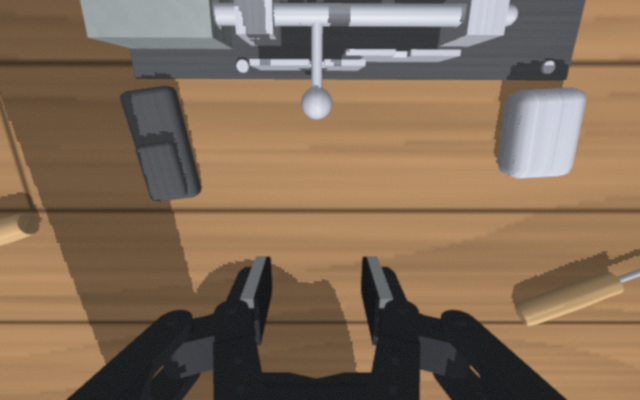

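View pics/ta.png

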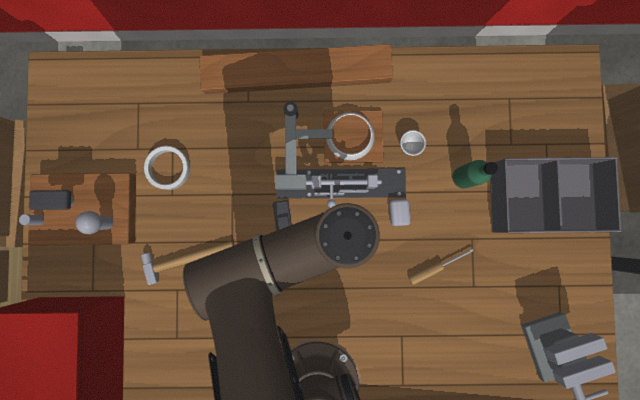

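Run:
```python
from h import *
w=load('wa');s=load('sa')
A=np.zeros((3,3));b=np.zeros(3)
for d,u,v in((w,316.5,102.5),(s,220+456.5/5-.5,165+177.5/5-.5)):
    c,q=ray(d,u,v);q/=np.linalg.norm(q);P=np.eye(3)-np.outer(q,q);A+=P;b+=P@c
print('knob',np.linalg.solve(A,b))
```

```text
knob [ 0.50614924 -0.04607344  0.04332083]
```

The knob triangulates to z = 43.3 mm against 44 mm for level, with 62 mm of travel. The bystanders are where they were, and the gripper is clear.

Run:
```python
from h import *
print(r.job_done())
```

```text
the job is handed in; nothing more can be done
None
```

The fixture is bolted shut. I lifted the ball handle out of the first notch, slid the bolt about 62 mm into the keeper, and lowered the handle into the second notch. I then let go, backed the gripper clear and handed the job in at about 12 s.

- **Final position:** after release, two camera views put the knob at (0.506, -0.046, 0.043) m. That is level in the notch to within about 1 mm. The pictures show the rod running into the keeper and the stem centred in the notch.
- **Forces:** the wrist force readings stayed at about 5 N or less throughout; they were taken only at the end of each move. I checked them in steps on the way down and the stem never rested on the plate top.
- **Other tools:** they look unmoved by eye in the last pictures, except that the arm hid part of the bench in the top view. The automatic before/after image comparison was no use because the arm and its shadow had moved.
- **Disagreements:** just before lowering, the camera showed the stem 1.1 mm short of the notch, so I corrected it. The gripper read 22 mm across the 24 mm ball, but the hold was steady.

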